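Feel the bearing nest before seating the new hub

TASK

One of the two wells in the aluminium nest block still has an old bearing lying at its bottom; the other is empty. With the fingers closed, gently feel down to the bare bottom of the empty well, then set the new hub (the tall shouldered one with a wide foot and a long narrow neck) upright and fully home in that well, without dropping it, and let go.

Things in the scene. Friction and masses are not known exactly. Their poses are not given: they have to be found in the camera images.
- hub_center (a point): New aluminium hub, 90 mm tall, upright on the bench: foot 56 mm diameter x 30 mm high, above it a round neck 32 mm diameter x 60 mm high. Point on its axis, half-way up (45 mm above its underside); grip the neck from above, about 25 mm above this point. z up its axis. 0.26-0.43 kg. Not the plain 44 mm round bar (75 mm tall) nor the low flange (68 mm disc, 40 mm tall) beside it.
- nest: Aluminium nest block fixed to the bench, 120 (x) x 220 (y) x 44 mm tall, with two round wells side by side along y, each 52 mm from its centre. Origin: centre of its underside, z up. One well, either one, holds the old bearing: a loose flat steel disc, bore plugged, 68 mm diameter, 18 mm thick, lying on the bottom; a finger stops 18 mm higher there and a hub would stand 18 mm too high.
- well_left: Bottom of the left well (the nest's +y side), a dark steel disc. Point: centre of its bare upper face, 10 mm above the bench. The well is 78 mm in diameter and 34 mm deep from the block's upper face to this point, open above. Axes as the nest's, z up.
- well_right: Bottom of the right well (the nest's -y side), a dark steel disc. Point: centre of its bare upper face, 10 mm above the bench. The well is 78 mm in diameter and 34 mm deep from the block's upper face to this point, open above. Axes as the nest's, z up.
Not all that is in view belongs to the job. What is shaped like the part that bears hub_center but orange or pink is not meant.

How it is judged:
By the outcome, as a careful person would: the job done as asked, in the order asked, and still so for the second after the job is handed in, with the robot touching nothing.
It also fails if it takes over 54 s, if anything falls off the work surface, if the arm or the gripper's body presses on something with over 40 N, if the wrist force passes 120 N, or if a joint passes its speed limit or range.

ROBOT

A 7-joint arm with a two-finger parallel gripper is mounted at the origin on the work surface. World frame = base frame: x ahead of the robot, y to its left, z up, the work surface at z = 0. Lengths are in m, angles in rad, forces in N, time in s.
With the tool pointing down it reaches from about 0.425 to 0.825 m from the base axis. Payload 3.6 kg.
Tool frame: the origin (TCP) lies between the finger pads; the fingertips stand bot.finger_overhang ahead of it and the grasp point (between the pads) lies 11 mm behind it (bot.finger_overhang is the distance from the TCP to the fingertips, in m); z points along the fingers, y is the direction in which the jaws open and shut (so a half turn about z gives the same grasp; the last joint's range is limited). The gripper opens to 85 mm and grips with 20 to 120 N. Pads are 22 mm wide; open, the fingers measure 114 mm over their backs; the gripper's body (76 mm by 85 mm) begins 54 mm behind the grasp point. The pads swing forward as they close: fully open they stand 13 mm farther back than shut.
Start: joints at [1.22, 0.615, -0.013, 1.423, 0.008, 1.103, -0.04], TCP at [0.207, -0.616, 0.239] pointing down, gripper open.
Joint ranges: [-3.12, 3.12], [-0.3, 2.06], [-1.34, 1.32], [0.26, 2.42], [-1.36, 4.5], [0.01, 1.98], [-2.84, 2.84]. Speed limits (rad/s): [2.79, 2.79, 3.14, 3.14, 3.14, 3.14, 3.14].

INTERFACE

Orientations are given as a unit quaternion [w, x, y, z].
In Python, from rig import bot gives the robot as it stands. The module is installed in compiled form; this text tells all that it offers. Calls block until the motion is done:
- bot.reach(position, orientation): joint-space move of the TCP to a pose.
- bot.line_to(position, feed=0.15, frame=None, force_limit=None): straight line of the TCP; frame=None keeps the orientation; feed is the mean speed in m/s. With force_limit (N) it stops when the force on the tool has changed by that much, and returns True; else False.
- bot.set_joints(angles): joint-space move.
- bot.let_go() and bot.grasp(squeeze=None): open the fingers fully, or close them until they stop; squeeze is the grip in N (None keeps the last).
- bot.dwell(seconds).
- bot.ik(position, orientation): joint angles nearest the present ones, or None.
- bot.read_state(): the state.
- bot.get_image(name): name is "side" or "top"; returns a dict with "pixels" (384x512x3 uint8, red, green, blue), "camera_matrix" (3x3 intrinsics, pixels), "origin" and "orientation" of the camera in the world. Camera axes: x right, y down, z forward; pixel columns grow to the right and rows downward; lengths in m; the calibration is good to about 2 mm. A picture is of the moment at which its call begins. There is no depth.
A pose or a line that the arm cannot do raises bot.PlanningError and nothing moves.
- bot.close_job(): hands the job in, once; it reports no verdict.
Trained networks look in the newest picture that a camera, given by its name, has taken for a name from the list of things; names that differ only in an ending like _2 or _b are one class to them, and where a whole thing is asked for, a point or a joint stands for the part that bears it (a point fixed in the world has none). Each returns a list of dicts, best first, with "p" (0 to 1); they miss things now and then, are a little off and sometimes report something else, mostly with a low value. They report only what shows in the picture. A call takes as long as a camera call. They do not tell look-alikes from the thing itself.
- bot.outline_of(camera, target): "mask" (384x512 bool, what is visible of it) and "position" ([column, row] as shares, 0 to 1, of the picture: columns of its width, rows of its height, amid what is visible of it).
- bot.tip_of(camera, target): "position" ([column, row] as shares, 0 to 1, of the picture: columns of its width, rows of its height: a listed point, or the origin of a listed thing).
The state is a dict: "t": time; "q": joint angles; "joint_velocities": joint speeds; "effort": joint torques, N m; "tcp_pos": TCP position; "eef_rot": TCP orientation; "force": force on the tool from outside, world axes, zero at the start; "torque": the same for the moment, N m; "grip_width": opening from 0.0 (shut) to 1.0 (fully open).
Only numpy, scipy, OpenCV 4.12 (cv2) and the standard library are available. Lean on these libraries where they do the work, as an engineer would, in place of code of your own. Each camera call takes 0.05 s, during which the arm holds its last target. There are 200 camera calls.

## Working session

There is one attempt and no reset: what is moved stays moved. The work goes in short steps, each a Python script; the robot and the scene stay as the last script left them, time stands still between calls to the robot, and variables do not carry over. Pictures are saved under pics/ and viewed, about 8 in all and at most 12, crops included, and the job is handed in when it is done.

```bash
mkdir -p pics
cat > h.py <<'E'
import numpy as np, cv2
from rig import bot
from scipy.spatial.transform import Rotation as R
def rot(q): return R.from_quat([q[1],q[2],q[3],q[0]]).as_matrix()
def ray(im,share):
    u=np.array([share[0]*512,share[1]*384,1.]);d=rot(im["orientation"])@np.linalg.solve(im["camera_matrix"],u)
    return np.array(im["origin"]),d/np.linalg.norm(d)
def atz(im,share,z):
    o,d=ray(im,share);return o+d*(z-o[2])/d[2]
def proj(im,p):
    c=rot(im["orientation"]).T@(np.array(p)-im["origin"]);c=im["camera_matrix"]@c;return c[:2]/c[2]
def save(im,n,crop=None,s=1):
    a=im["pixels"][...,::-1]
    if crop: a=a[crop[1]:crop[3],crop[0]:crop[2]]
    cv2.imwrite("pics/"+n,cv2.resize(a,None,fx=s,fy=s,interpolation=cv2.INTER_CUBIC))
Z={"hub_center":.045,"nest":0,"well_left":.01,"well_right":.01}
E
python3 - <<'E'
from h import *
s=bot.read_state();print({k:np.round(s[k],3) for k in("t","tcp_pos","eef_rot","force","grip_width")},bot.finger_overhang)
for c in("top","side"):
    im=bot.get_image(c);save(im,c+"1.png",s=1.5);print(c,np.round(im["origin"],3))
    for n in Z:
        for d in bot.tip_of(c,n)[:5]:
            print(c,n,round(d["p"],2),np.round(np.array(d["position"])*[512,384],1),np.round(atz(im,d["position"],Z[n]),4))
E
```

```text
{'t': np.float64(0.0), 'tcp_pos': array([ 0.207, -0.615,  0.238]), 'eef_rot': array([-0.001,  0.987,  0.162, -0.   ]), 'force': array([ 0.196, -0.495, -0.141]), 'grip_width': np.float64(1.003)} 0.008
top [0.369 0.097 1.02 ]
top hub_center 0.97 [136.4 194.6] [0.5332 0.3733 0.045 ]
top hub_center 0.88 [181.5 177.7] [0.574  0.2753 0.045 ]
top hub_center 0.81 [200.1 131.9] [0.6817 0.2389 0.045 ]
top hub_center 0.79 [148.6 250.7] [0.4105 0.3376 0.045 ]
top hub_center 0.58 [142.4 145.4] [0.6467 0.3681 0.045 ]
top nest 0.84 [345.8 214.3] [ 0.5067 -0.0997  0.    ]
top well_left 0.92 [325.  210.4] [ 0.5132 -0.0504  0.01  ]
top well_right 0.49 [371.9 214.9] [ 0.5055 -0.1573  0.01  ]
side [ 0.108 -0.437  0.465]
side hub_center 0.87 [165.6 145.3] [0.5327 0.38   0.045 ]
side hub_center 0.82 [247.8 145.9] [0.6836 0.2387 0.045 ]
side hub_center 0.79 [128.  165.5] [0.4133 0.3435 0.045 ]
side hub_center 0.7 [202.9 155.1] [0.5706 0.2721 0.045 ]
side hub_center 0.52 [206.3 136.1] [0.6417 0.3575 0.045 ]
side nest 0.56 [298.3 262.9] [ 0.5015 -0.1056  0.    ]
side well_left 0.64 [280.8 240.7] [ 0.5129 -0.0507  0.01  ]
```

View pics/top1.png

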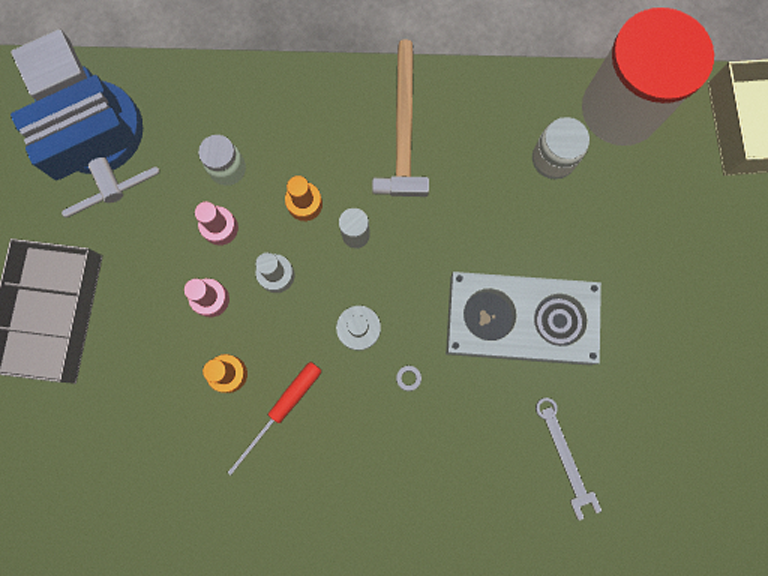

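View pics/side1.png

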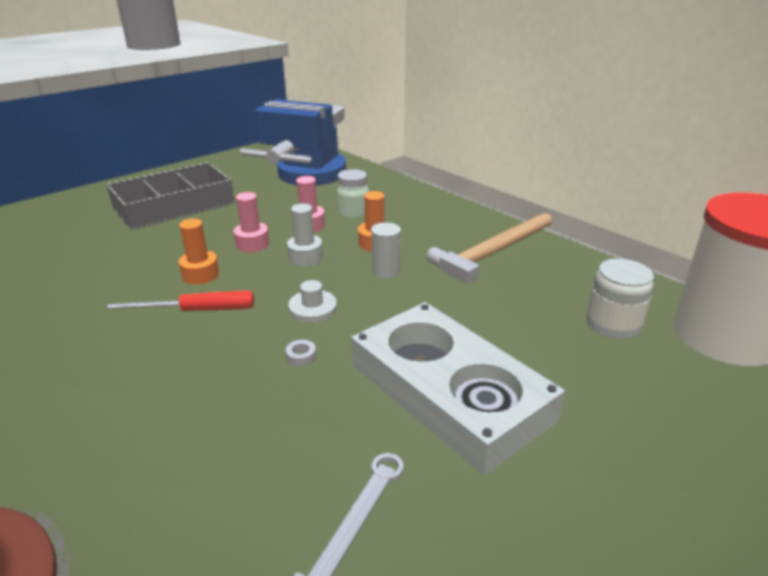

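The left well at px (325,210) shows a dark floor with a brown stain and looks empty. The right well shows the ringed bearing. The bare grey hub is at px (181,178), at about (0.572, 0.274), with pink and orange decoys around it. I'll feel the left well first.

Run:
```python
from h import *
Q=[0,1,0,0]
bot.grasp(20)
p=np.array([.513,-.0505])
bot.reach([*p,.14],Q)
bot.line_to([*p,.065],feed=.12)
im=bot.get_image("side");save(im,"side2.png",crop=(200,130,400,330),s=3)
s=bot.read_state();print(round(s["t"],2),np.round(s["tcp_pos"],4),np.round(s["force"],2),s["grip_width"])
```

```text
4.41 [ 0.5137 -0.0507  0.0657] [-0.49  0.3  -0.23] 0.0005113475253364458
```

View pics/side2.png

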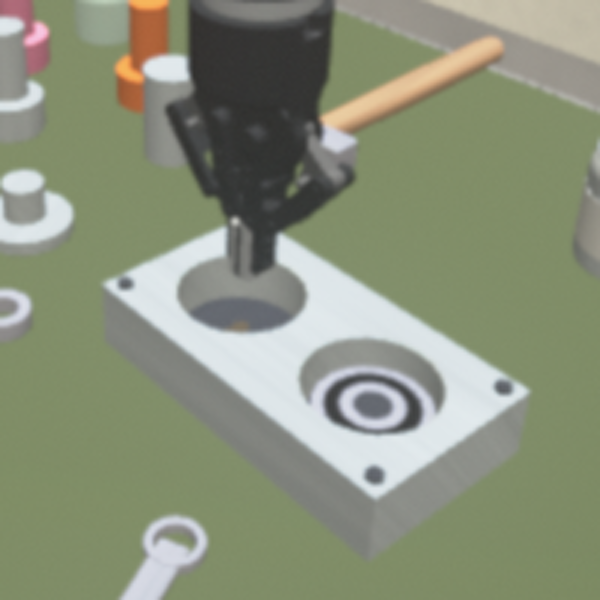

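The closed fingertips at crop px (245,270) are centred over the left well, and the bearing is visible in the right one. Next I probe down.

Run:
```python
from h import *
p=np.array([.513,-.0505])
bot.line_to([*p,.034],feed=.08,force_limit=6)
hit=bot.line_to([*p,.012],feed=.015,force_limit=4)
s=bot.read_state();print(hit,round(s["t"],2),np.round(s["tcp_pos"],4),"tip z",s["tcp_pos"][2]-bot.finger_overhang,np.round(s["force"],2))
if hit: bot.line_to([*p,.16],feed=.15)
print(bot.read_state()["t"])
```

```text
True 5.95 [ 0.5129 -0.0505  0.0181] tip z 0.010132508055156551 [0.   0.18 5.21]
7.05
```

The fingertips touched at z = 0.0101 with about 5 N, so the left well is bare. Next I fetch the hub.

Run:
```python
from h import *
Q=[0,1,0,0]
p=np.array([.572,.2737])
bot.reach([*p,.2],Q)
bot.let_go()
bot.line_to([*p,.12],feed=.15,force_limit=8)
im=bot.get_image("side");save(im,"side3.png",crop=(100,60,300,210),s=4)
s=bot.read_state();print(round(s["t"],2),np.round(s["tcp_pos"],4),np.round(s["force"],2),s["grip_width"])
for z in(.09,.03):print(np.round(proj(im,[*p,z]),1))
```

```text
9.82 [0.5729 0.2741 0.1212] [ 0.42 -0.71 -0.48] 1.0013559820793285
[201.6 137.4]
[203.5 160.3]
```

View pics/side3.png

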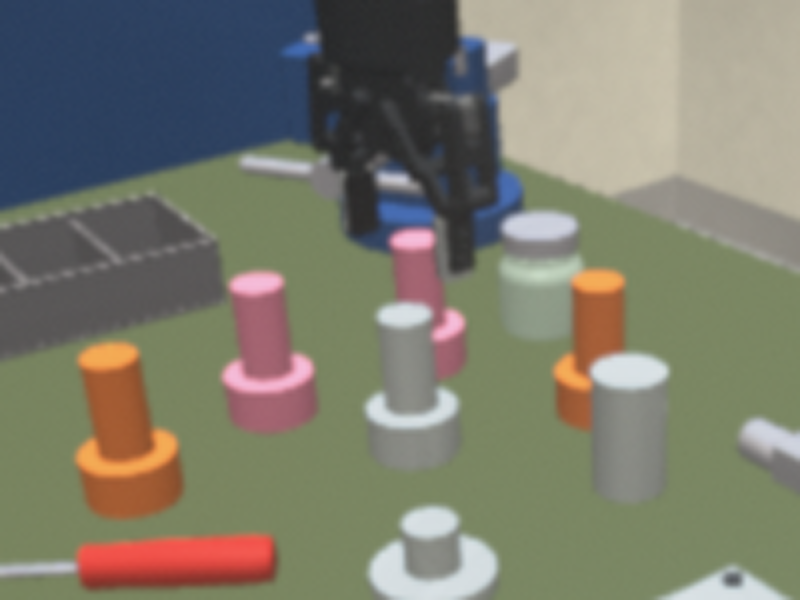

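The hub's top is at crop px (405,315), against a projected (406,310), and the open jaws straddle it. I'll descend, grip and lift.

Run:
```python
from h import *
p=np.array([.572,.2737])
print(bot.line_to([*p,.059],feed=.08,force_limit=8))
f0=bot.read_state()["force"]
bot.grasp(50)
s=bot.read_state();print("w",s["grip_width"]*85,np.round(s["tcp_pos"],4))
bot.line_to([*p,.08],feed=.06)
bot.line_to([*p,.2],feed=.15); bot.dwell(.2)
s=bot.read_state();print(round(s["t"],2),"df",np.round(s["force"]-f0,2),"torque",np.round(s["torque"],2),s["grip_width"]*85)
bot.reach([.513,-.0505,.2],[0,1,0,0]); bot.dwell(.2)
im=bot.get_image("side");save(im,"side4.png",crop=(200,80,400,280),s=3)
im=bot.get_image("top");save(im,"top4.png",crop=(260,140,420,260),s=4)
s=bot.read_state();print(round(s["t"],2),np.round(s["tcp_pos"],4),s["grip_width"]*85)
```

```text
False
w 30.62044324208621 [0.5723 0.2744 0.0594]
12.93 df [ 0.11 -0.38 -4.03] torque [0.02 0.   0.03] 30.493133482122175
14.47 [ 0.5133 -0.0496  0.1999] 30.440864653728866
```

View pics/side4.png

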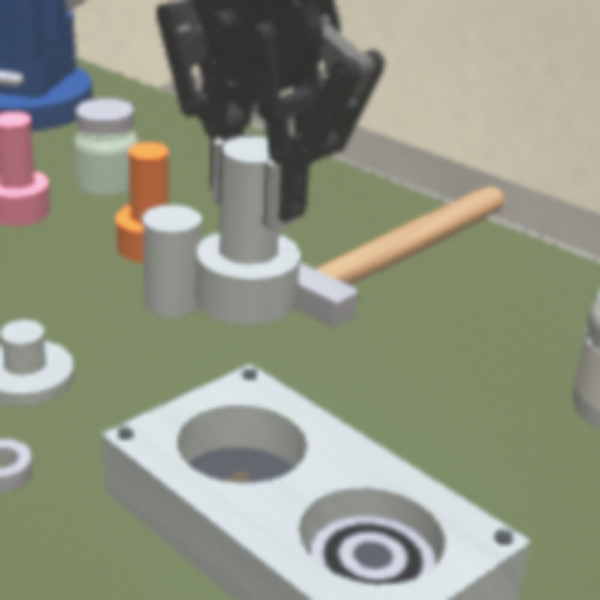

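The hub hangs upright but seems to sit slightly toward the camera in the pads. I'll check its axis numerically and take the offset into account before lowering.

Run:
```python
from h import *
for c in("side","top"):
    im=bot.get_image(c)
    for d in bot.tip_of(c,"hub_center")[:6]:
        q=atz(im,d["position"],.186)
        if abs(q[1]+.05)<.06: print(c,round(d["p"],2),np.round(np.array(d["position"])*[512,384],1),np.round(q,4))
    w=bot.tip_of(c,"well_left")
    if w: print(c,"well",round(w[0]["p"],2),np.round(atz(im,w[0]["position"],.01),4))
    if c=="side":
        print(np.round(atz(im,[(200+250/3)/512,(80+148/3)/384],.231),4), "foot top centre",np.round(atz(im,[(200+249/3)/512,(80+258/3)/384],.171),4))
# well rim from side view, ellipse centre crop(242,444) at z .044
        print("rim",np.round(atz(im,[(200+242/3)/512,(80+444/3)/384],.044),4))
```

```text
side 0.7 [283.5 154.4] [ 0.512  -0.0501  0.186 ]
side well 0.52 [ 0.5092 -0.0487  0.01  ]
[ 0.5071 -0.0525  0.231 ] foot top centre [ 0.5039 -0.0577  0.171 ]
rim [ 0.5074 -0.0545  0.044 ]
top 0.61 [335.8 198.6] [ 0.5111 -0.0453  0.186 ]
top well 0.81 [ 0.5062 -0.0481  0.01  ]
```

The hub axis and the well centre agree within about 3 mm, and the clearance is ±11 mm. Now I lower it under guard.

Run:
```python
from h import *
p=[.512,-.0505]
print(bot.line_to([*p,.115],feed=.12))
print(bot.line_to([*p,.08],feed=.05,force_limit=6))
hit=bot.line_to([*p,.064],feed=.012,force_limit=5)
s=bot.read_state();print(hit,round(s["t"],2),np.round(s["tcp_pos"],4),np.round(s["force"],2),np.round(s["torque"],2))
im=bot.get_image("side");save(im,"side5.png",crop=(200,130,400,330),s=3)
```

```text
False
False
True 17.37 [ 0.512  -0.0504  0.0693] [-0.4   0.53  5.54] [-0.08  0.08 -0.  ]
```

View pics/side5.png

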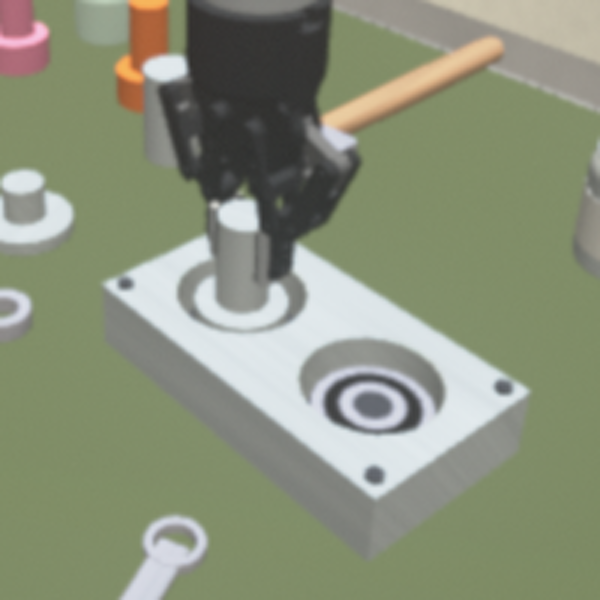

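The hub's foot sits inside the left well at crop px (243,300). The TCP is at 0.0693 against the expected 0.0694, so it is seated. I'll release and back off straight up.

Run:
```python
from h import *
p=[.512,-.0505]
bot.let_go()
bot.line_to([*p,.1],feed=.05)
bot.line_to([*p,.2],feed=.15)
bot.reach([.50,-.25,.25],[0,1,0,0]); bot.dwell(.3)
im=bot.get_image("side");save(im,"side6.png",crop=(200,130,400,330),s=3)
s=bot.read_state();print(round(s["t"],2),np.round(s["tcp_pos"],4),np.round(s["force"],2),s["grip_width"])
```

```text
20.78 [ 0.5004 -0.2488  0.2499] [-0.08 -0.21 -0.23] 1.0005311928031764
```

View pics/side6.png

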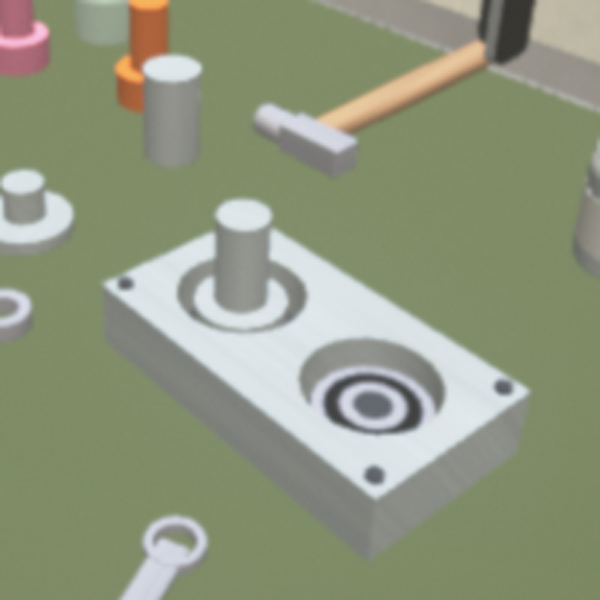

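The hub stands upright and free in the left well, with its foot at crop px (243,300) below the rim.

```bash
python3 -c "
from rig import bot
bot.close_job()"
```

```text
the job is handed in; nothing more can be done
```

The new hub is standing upright on the bare bottom of the left well, released, and the job is handed in. It took about 21 s of the 54 s allowed.

- **Feeling the well:** with the fingers closed, I touched down in the left well at z = 10.1 mm with about 5 N. That is its bare floor; the old bearing is in the right well.
- **Setting the hub:** I gripped the hub by its neck and lowered it slowly. It touched the bottom with the TCP at 69.3 mm, against 69.4 mm expected for fully home.
- **Last check:** after I let go and backed away, the side picture showed the hub upright with its foot below the rim, and the robot touching nothing.
- **Disagreement:** the camera estimates of the well centre differed by up to about 8 mm, counting my own reading of the rim. I used a point between them, within the 11 mm clearance around the foot.

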